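Clamp a sample tube with a folding-crank tube clamp

TASK

Clamp the red-capped sample tube so that its cap can be unscrewed later: swing the orange crank handle on the clamp's handwheel fully up until it stands upright, then turn the wheel clockwise (seen from above) by that handle until the jaw has pushed the tube against the backstop and holds it firmly. Tighten by feel: about 15 N on the tube is right, under 8 N it would slip and over 25 N it cracks. Do not turn the wheel before the handle is up, leave the handle standing, the tube upright and the things around undisturbed.

Things in the scene. Friction and masses are not known exactly. Their poses are not given: they have to be found in the camera images.
- clamp: Tube clamp fixed to the desk, dark base plate 76 x 262 mm, 10 mm thick. Origin: centre of its underside; z up, y along its length: handwheel at y = -75 mm, jaw and backstop on the +y side. The jaw closes toward +y. A grey gear housing under the wheel reaches z = 54 mm.
- wheel_center (a point): Centre of the upper face of the black handwheel (disc, diameter 120 mm, 12 mm thick, upper face 76 mm above the desk; a flat 4 mm hub stands on it), on its vertical axis.
- crank_pivot (a point): Hinge point of the folding crank: 50 mm from the wheel's axis and 16 mm above its upper face (92 mm above the desk), in an aluminium clevis; it goes round with the wheel. The hinge axis is level and tangential to the wheel.
- crank_grip (a point): Point on the crank's axis 44 mm from its hinge, in the orange grip sleeve (diameter 16 mm, from 14 to 62 mm from the hinge; it spins freely on its rod like a real crank grip, so the fingers may hold it without turning with the wheel). Folded, the crank lies level across the wheel from the hinge over the wheel's axis, 8 mm of air below the sleeve (4 mm over the hub); unfolded it stands upright above the hinge.
- crank (a joint): Crank fold angle, rad: 0 folded flat, 1.57 upright against its stop. Friction (about 0.1 N m) holds it at any angle.
- wheel (a joint): Handwheel angle, rad, grows clockwise seen from above; each rad moves the jaw 12 mm toward the backstop. Brake drag 0.36 N m (about 7 N at the crank, felt as soon as it turns) holds it wherever it is left. Pressing on the tube adds to this about 0.24 N at the crank for each N on the tube (15 N: 3.6 N more). It takes roughly 3 to 6 rad to clamp. End stop at 7.5 rad.
- jaw: Sliding aluminium jaw, 66 mm wide, 53 mm high. Origin: under its front face, on the base plate; y is its closing direction. A rubber pad 36 mm wide is set into the front face on a spring of 4 N per mm; pushed in more than 9 mm it is solid.
- tube: Sample tube with red screw cap, body diameter about 27 mm, cap 30 mm, 97 mm tall, standing loose on the base plate between jaw and backstop. Origin: centre of its underside. The backstop is an aluminium block with a rubber vee beyond the tube; its place along the rods differs each time by up to 20 mm and is not measured.
- blue_cap: Loose blue screw cap, diameter 32 mm, 14 mm high, on the desk in front of the clamp; to be left alone. Origin: centre of its underside.
- beaker: Empty beaker, diameter 72 mm, 94 mm tall; to be left alone. Origin: centre of its underside.
- case: Black zip case, 78 x 128 x 23 mm; to be left alone. Origin: centre of its underside.
Mind the look-alikes: they are no part of the job. What is shaped like the tube but turquoise is not meant.

How it is judged (in metres and radians):
On the way, in this order (a step that is already met when the one before it is completed fails the run):
1. the crank handle is swung fully up (value of joint crank above 1.42 rad), for 0.2 s.
2. the jaw presses the tube against the backstop with more than 8 N (contact force between jaw and tube above 8 N), for 0.2 s.
At the end, for the whole second after the job is handed in: The tube is at rest, upright within 0.1 rad, pressed by the jaw with 8 to 25 N, and the crank handle stands up (above 1.3 rad) (contact force between jaw and tube between 8 and 25 N and value of joint crank above 1.3 rad and angle between tube's own z axis and vertical below 0.1 rad and linear speed of tube below 0.01 m/s); the robot touches nothing.
It fails at once if the tube is squeezed with more than 25 N (contact force between jaw and tube above 25 N).
It fails at once if the wheel is turned (crank hinge moved over 20 mm) with the crank not up (below 1.2 rad) (value of joint crank below 1.2 rad and distance of crank_pivot from where it was at the start of the episode above 0.02 m).
It fails at once if the tube is tipped by more than 0.25 rad (angle between tube's own z axis and vertical above 0.25 rad).
It fails at once if the cap, beaker or case is moved over 15 mm (distance of any of blue_cap, beaker, case from where it was at the start of the episode above 0.015 m).
It also fails if it takes over 70 s, if anything falls off the work surface, if the arm or the gripper's body presses on something with over 40 N, if the wrist force passes 120 N, or if a joint passes its speed limit or range.

ROBOT

A 7-joint arm with a two-finger parallel gripper is mounted at the origin on a cart in front of the work surface, level with it; the furniture and walls round the work are solid. World frame = base frame: x ahead of the robot, y to its left, z up, the work surface at z = 0. Lengths are in mm, angles in degrees, forces in N, time in s.
With the tool pointing down it reaches from about 400 to 875 mm from the base axis. Payload 4.4 kg.
Tool frame: the origin (TCP) lies between the finger pads; the fingertips stand 25 mm ahead of it and the grasp point (between the pads) lies 6 mm ahead of it (robot.tcp_to_tips is the distance from the TCP to the fingertips, in mm); z points along the fingers, y is the direction in which the jaws open and shut (so a half turn about z gives the same grasp; the last joint's range is limited). The gripper opens to 85 mm and grips with 20 to 120 N. Pads are 22 mm wide; open, the fingers measure 114 mm over their backs; the gripper's body (76 mm by 85 mm) begins 54 mm behind the grasp point. The pads swing forward as they close: fully open they stand 13 mm farther back than shut.
Start: joints at [-78.14, 36.005, 2.206, 86.941, -1.547, 57.084, -1.146], TCP at [175.105, 625.984, 256.313] pointing down, gripper open.
Joint ranges: [-175.42, 175.42], [-21.48, 121.26], [-71.46, 75.88], [10.55, 141.38], [-63.04, 243.04], [13.31, 113.54], [-168.57, 168.57]. Speed limits (degrees/s): [147.25, 147.25, 180, 180, 180, 180, 180].

INTERFACE

Orientations are given as a 3x3 rotation matrix whose columns are the frame's x, y, z axes.
In Python, from cell import robot gives the robot as it stands. Calls block until the motion is done:
- robot.move_ptp(position, orientation): joint-space move of the TCP to a pose.
- robot.move_l(position, v=150, rotation=None, f_stop=None): straight line of the TCP; rotation=None keeps the orientation; v is the mean speed in mm/s. With f_stop (N) it stops when the force on the tool has changed by that much, and returns True; else False.
- robot.set_joints(angles): joint-space move.
- robot.grip(opening): finger opening in mm; the grip force is fixed at half the most; returns when the fingers have stopped.
- robot.wait(seconds).
- robot.ik(position, orientation): joint angles nearest the present ones, or None.
- robot.get_obs(): the state.
- robot.capture(name): name is "scene" or "side" or "wrist"; returns the picture (480x640x3 uint8, red, green, blue); there is no depth.
- robot.camera_info(name): a dict with "K" (3x3 intrinsics, pixels), "D" ([k1, k2, p1, p2, k3] as OpenCV has them; the pictures are not rectified), "extrinsics" (4x4, takes a point from camera to world coordinates). Camera axes: x right, y up, looking along -z (the intrinsics and any distortion apply to the point x, -y, -z); pixel columns grow to the right and rows downward; lengths in mm; the calibration is good to about 2 mm. A picture is of the moment at which its call begins: read the wrist's pose just before it. camera_info takes no time and is no camera call; for the wrist camera it gives the pose at the moment of the call.
A pose or a line that the arm cannot do raises robot.Unreachable and nothing moves.
- robot.sign_off(): hands the job in, once; it reports no verdict.
Trained networks look in the newest picture that a camera, given by its name, has taken for a name from the list of things; names that differ only in an ending like _2 or _b are one class to them, and where a whole thing is asked for, a point or a joint stands for the part that bears it (a point fixed in the world has none). Each returns a list of dicts, best first, with "score" (0 to 1); they miss things now and then, are a little off and sometimes report something else, mostly with a low value. They report only what shows in the picture. A call takes as long as a camera call. They do not tell look-alikes from the thing itself.
- robot.boxes_of(label, camera): "extent" ([centre column, centre row, width, height] in pixels, round what is visible of it).
- robot.landmark_of(label, camera): "point" ([column, row] in pixels: a listed point, or the origin of a listed thing).
The state is a dict: "clock": time; "qpos": joint angles; "qd": joint speeds; "tau": joint torques, N m; "position": TCP position; "orientation": TCP orientation; "wrist_force": force on the tool from outside, world axes, zero at the start; "ft_torque": the same for the moment, N m; "grip_width": finger opening in mm.
Only numpy, scipy, OpenCV 4.12 (cv2) and the standard library are available. Lean on these libraries where they do the work, as an engineer would, in place of code of your own. Each camera call takes 0.05 s, during which the arm holds its last target. There are 200 camera calls.

## Working session

There is one attempt and no reset: what is moved stays moved. The work goes in short steps, each a Python script; the robot and the scene stay as the last script left them, time stands still between calls to the robot, and variables do not carry over. Pictures are saved under pics/ and viewed, about 8 in all and at most 12, crops included, and the job is handed in when it is done.

```bash
ls; mkdir -p pics; cat > h.py <<'E'
import numpy as np, cv2
from cell import robot
def snap(n,fn):
    ci=robot.camera_info(n); im=robot.capture(n); cv2.imwrite('pics/'+fn,im[:,:,::-1]); return ci,im
def ray(ci,p):
    u=cv2.undistortPoints(np.array([[p]],float),np.array(ci['K'],float),np.array(ci['D'],float))[0,0]
    E=np.array(ci['extrinsics']); d=E[:3,:3]@np.array([u[0],-u[1],-1.]); return E[:3,3],d/np.linalg.norm(d)
def onz(ci,p,z):
    o,d=ray(ci,p); return o+d*(z-o[2])/d[2]
def tri(rs):
    A=sum(np.eye(3)-np.outer(d,d) for o,d in rs); b=sum((np.eye(3)-np.outer(d,d))@o for o,d in rs); return np.linalg.solve(A,b)
def proj(ci,P):
    E=np.linalg.inv(np.array(ci['extrinsics'])); q=E[:3,:3]@np.array(P,float)+E[:3,3]
    return cv2.projectPoints(np.array([[q[0],-q[1],-q[2]]]),np.zeros(3),np.zeros(3),np.array(ci['K'],float),np.array(ci['D'],float))[0][0,0]
E
cat > a.py <<'E'
from h import *
np.set_printoptions(precision=1,suppress=True)
for c in ['scene','side','wrist']:
    ci,im=snap(c,'0'+c+'.png'); print(c,np.array(ci['extrinsics'])[:3,3])
    for l in ['wheel_center','crank_pivot','crank_grip','tube','jaw','clamp','blue_cap','beaker','case']:
        for r in robot.landmark_of(l,c)[:3]: print(l,np.array(r['point']),round(r['score'],2))
o=robot.get_obs();print(o['clock'],o['position'],o['orientation'],o['grip_width'])
E
python3 a.py
```

```text
pics
scene [-237.1 -618.9  958.8]
wheel_center [362.3 270.7] 0.59
crank_pivot [381.3 265.9] 0.65
crank_grip [330.9 269.8] 0.56
crank_grip [363.4 263.1] 0.48
tube [256.3 244.7] 0.86
tube [317.9 262.6] 0.63
tube [278.  243.2] 0.61
jaw [331.3 268.8] 0.92
jaw [304.8 285.2] 0.29
clamp [334.8 274.8] 0.8
blue_cap [308.7 286.1] 0.66
beaker [362.4 264.6] 0.34
case [223.7 215.6] 0.75
side [510.5 815.2 708.6]
wheel_center [319.1 195.5] 0.97
crank_pivot [303.5 182.1] 0.77
crank_pivot [309.6 241.2] 0.41
crank_grip [317.6 189.1] 0.47
tube [311.9 254. ] 0.86
tube [344.2 311.6] 0.82
tube [317.  299.8] 0.66
jaw [315.  243.8] 0.56
clamp [317.2 241. ] 0.97
clamp [337.2 186.4] 0.37
blue_cap [312.7 245.5] 0.69
beaker [336.4 188.1] 0.87
beaker [318.1 197.3] 0.47
case [326.9 373.8] 0.78
case [307. 184.] 0.58
case [337.4 188.7] 0.45
wrist [108.9 645.5 375.5]
1.5 [175.1 626.  256.3] [[-1.   0.3 -0. ]
 [ 0.3  1.   0. ]
 [ 0.   0.  -1. ]] 85.35519147517007
```

```bash
python3 - <<'E'
from h import *
a=cv2.imread('pics/0scene.png')[180:330,180:430];b=cv2.imread('pics/0side.png')[140:420,200:460]
cv2.imwrite('pics/1.png',cv2.resize(a,None,fx=3.2,fy=3.2,interpolation=2)[:,:800]);cv2.imwrite('pics/2.png',cv2.resize(b,None,fx=2.1,fy=2.1,interpolation=2))
np.set_printoptions(precision=1,suppress=True)
s,d=robot.camera_info('scene'),robot.camera_info('side')
print('wheel',tri([ray(s,(362.3,270.7)),ray(d,(319.1,195.5))]),onz(d,(319.1,195.5),76),onz(s,(362.3,270.7),76))
print('piv',tri([ray(s,(381.3,265.9)),ray(d,(303.5,182.1))]),onz(d,(303.5,182.1),92),onz(s,(381.3,265.9),92))
print('clamp',onz(d,(317.2,241),0),onz(s,(334.8,274.8),0))
for p in [(311.9,254),(344.2,311.6),(317,299.8)]: print('tube d',onz(d,p,10),onz(d,p,0))
for p in [(256.3,244.7),(317.9,262.6),(278,243.2)]: print('tube s',onz(s,p,10),onz(s,p,0))
E
```

```text
wheel [ 492.5 -171.1   78.6] [ 493.1 -176.2   76. ] [ 493.6 -169.7   76. ]
piv [ 526.2 -201.5   92.5] [ 530.7 -209.    92. ] [ 519.6 -201.    92. ]
clamp [495.5 -99.3   0. ] [502.5 -89.1   0. ]
tube d [507.3 -38.9  10. ] [507.3 -51.1   0. ]
tube d [442.6 136.   10. ] [441.6 126.2   0. ]
tube d [495.6 104.8  10. ] [495.4  94.7   0. ]
tube s [448. 118.  10.] [455.2 125.8   0. ]
tube s [500.  -38.5  10. ] [507.7 -32.4   0. ]
tube s [487.4  80.8  10. ] [495.   88.2   0. ]
```

View pics/1.png

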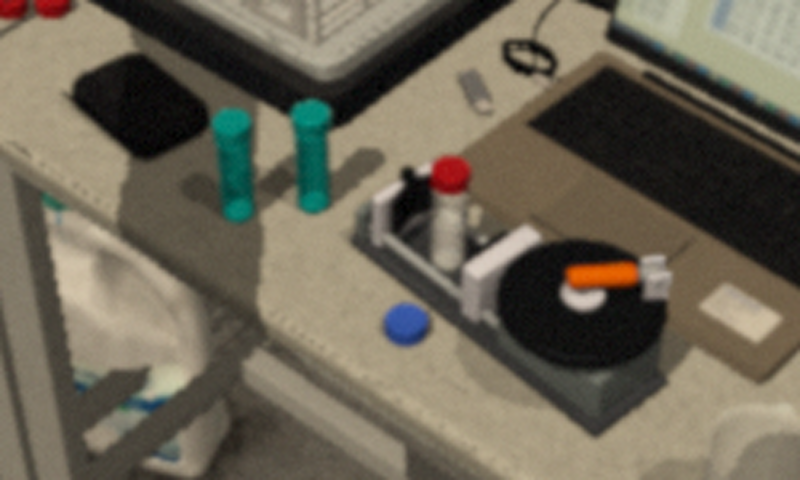

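View pics/2.png

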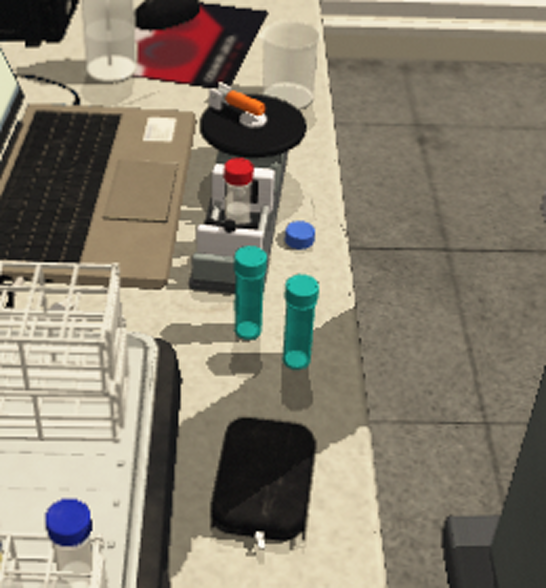

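Picture 1 (scene) shows the clamp with the red-capped tube at full-image pixel (320,235), the black wheel at (362,272) and the orange crank folded toward the hinge at (384,266). The look-alikes are the two turquoise tubes at (253,230) and (278,228). The target is the red cap between jaw and backstop.
Picture 2 (side) agrees: red cap at (313,222), turquoise tubes at (319,279) and (343,293), beaker at (337,188) beside the wheel, and blue cap at (343,252).

Next I move above the wheel for a close look.

```bash
cat >> h.py <<'E'
np.set_printoptions(precision=2,suppress=True)
def ori(psi,s=1,tilt=0):
    """radial-out azimuth psi (rad); y=s*tangent; tilt: z from down toward inward"""
    r=np.array([np.cos(psi),np.sin(psi),0]);up=np.array([0,0,1.])
    t=np.cross(up,r); z=-up*np.cos(tilt)-r*np.sin(tilt); y=s*t
    return np.column_stack([np.cross(y,z),y,z])
E
python3 - <<'E'
from h import *
d=robot.camera_info('side'); print('beaker',onz(d,(336.4,188.1),0),'bluecap',onz(d,(343,252),7))
C=np.array([493,-172,0]);psi=np.radians(-43)
for s in (1,-1):
    R=ori(psi,s); print(s,'x',R[:,0])
    for P in [(493,-172,100),(493,-172,300)]: print(robot.ik(P,R))
    print('tilt',robot.ik((510,-188,130),ori(psi,s,np.radians(50))))
for az in range(0,180,30):
    for s in (1,-1):
        R=ori(np.radians(az),s); q=[robot.ik(C+[50*np.cos(a),50*np.sin(a),130],R) for a in np.linspace(0,6.28,9)]
        print(az,s,[None if x is None else int(x[6]) for x in q])
R0=robot.get_obs()['orientation']
robot.move_l((175,600,400),v=250)
for s in (1,-1):
    R=ori(psi,s)
    P=C+[0,0,280]-70*R[:,0]
    q=robot.ik(P,R)
    if q is not None and abs(q[6])<150: robot.move_ptp(P,R); break
print(s,robot.get_obs()['clock'],robot.get_obs()['position'])
ci,im=snap('wrist','3.png'); print(np.array(ci['extrinsics']))
for l in ['wheel_center','crank_pivot','crank_grip','tube','jaw']:
    for r in robot.landmark_of(l,'wrist')[:3]: print(l,np.array(r['point']),round(r['score'],2),onz(ci,r['point'],{'wheel_center':76,'tube':10,'jaw':10}.get(l,92)))
E
```

```text
beaker [ 444.2  -334.18    0.  ] bluecap [437.69 -51.95   7.  ]
1 x [-0.73  0.68  0.  ]
[ 15.44  39.36   1.08 114.77  -1.56  25.88  64.68]
[-10.93  26.91  40.13 104.74 -20.65  55.84  84.95]
tilt [ 25.6   62.37  -0.71  69.79 -13.15  96.19  76.46]
-1 x [ 0.73 -0.68 -0.  ]
[-16.13  53.01  54.76 115.64 -62.27  47.48 -56.59]
[-23.56  36.46  65.75 105.02 -37.21  63.63 -77.18]
tilt [  3.4   73.97  54.89  70.72 -44.8  112.09 -71.3 ]
0 1 [101, 98, 96, 97, 98, 102, 104, 105, 101]
0 -1 [-42, -43, -45, -45, -41, -36, -34, -37, -42]
30 1 [124, 120, 118, 118, 116, 124, 128, 127, 124]
30 -1 [-16, -19, -20, -18, -15, -11, -8, -11, -16]
60 1 [146, 142, 140, 140, 143, 148, 150, 149, 146]
60 -1 [8, 5, 4, 6, 9, 13, 16, 13, 8]
90 1 [168, 164, 162, 162, 165, 168, -104, -103, 168]
90 -1 [32, 29, 28, 30, 33, 37, 39, 37, 32]
120 1 [-77, -85, -82, -76, -71, -71, -74, -73, -77]
120 -1 [56, 52, 51, 53, 57, 61, 62, 60, 56]
150 1 [-54, -55, -52, -46, -41, -41, -44, -43, -54]
150 -1 [79, 75, 74, 75, 79, 83, 85, 83, 79]
1 5.4083 [ 544.67 -218.79  279.93]
[[   0.68   -0.7    -0.2   494.46]
 [   0.73    0.66    0.19 -170.79]
 [   0.     -0.27    0.96  399.09]
 [   0.      0.      0.      1.  ]]
wheel_center [319.  126.4] 0.78 [ 493.52 -170.21   76.  ]
crank_pivot [323.1 191.2] 0.83 [ 531.23 -200.91   92.  ]
crank_grip [319.6 133.9] 0.56 [ 497.82 -173.58   92.  ]
tube [440.2  30. ] 0.97 [506.87 -36.63  10.  ]
jaw [401.9  60.2] 0.84 [502.56 -76.58  10.  ]
```

View pics/3.png

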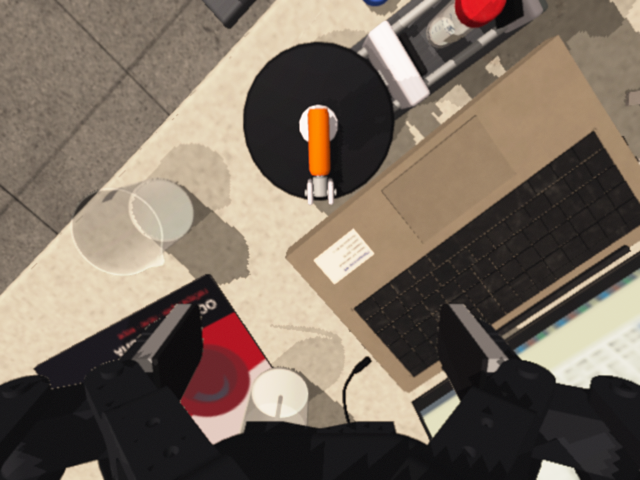

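Picture 3 (wrist) shows the wheel disc centred near (319,120) and the orange sleeve lying from (318,110) to (320,177). The clevis is at (321,188), the red cap at (480,8), and the beaker at (118,230) is clear of the wheel. I refine the centre with an ellipse fit.

```bash
python3 - <<'E'
from h import *
from scipy.optimize import least_squares
im=cv2.imread('pics/3.png'); ci=robot.camera_info('wrist')
g=(im.max(2)<45).astype(np.uint8); g[:, 400:]=0; g[215:]=0
n,lab,st,_=cv2.connectedComponentsWithStats(cv2.morphologyEx(g,cv2.MORPH_OPEN,np.ones((5,5))))
k=1+np.argmax(st[1:,4]); c=max(cv2.findContours((lab==k).astype(np.uint8),0,1)[0],key=len)[:,0]
c=cv2.convexHull(c)[:,0].astype(float)
P=np.array([onz(ci,p,76)[:2] for p in c])
r=least_squares(lambda x:np.hypot(*(P-x[:2]).T)-x[2],[493,-171,60],loss='soft_l1'); print(st[k],r.x,np.abs(r.fun).max())
h=cv2.cvtColor(im,cv2.COLOR_BGR2HSV); o=np.argwhere((h[...,0]>4)&(h[...,0]<20)&(h[...,1]>180)&(h[...,2]>120))[:,::-1].astype(float)
o=o[(o[:,1]<200)&(abs(o[:,0]-319)<30)]
Q=np.array([onz(ci,p,95)[:2] for p in o]); m=Q.mean(0);u=np.linalg.svd(Q-m,full_matrices=False)[2][0]; s=(Q-m)@u
print(m,u,np.degrees(np.arctan2(u[1],u[0])),s.min(),s.max(),len(o))
print(proj(ci,[493.5,-170.5,76]))
E
```

```text
[  244    43   155   154 15754] [ 492.24 -170.41   58.54] 3.7339256582819687
[ 501.07 -179.01] [ 0.74 -0.67] -42.384239553216815 -23.36013407965105 24.367196911683504 1330
[319.74 126.27]
```

```bash
cat >> h.py <<'E'
PSI=np.radians(-42.4); C=np.array([492.4,-170.6,0]); rr=np.array([np.cos(PSI),np.sin(PSI),0]); UP=np.array([0,0,1.])
H=C+50*rr+92*UP
def pose(th,tilt,along,ahead,H=H):
    """TCP so that crank point 'along' lies 'ahead' of the TCP along tool z"""
    R=ori(PSI,1,tilt); a=-rr*np.cos(th)+UP*np.sin(th)
    return H+along*a-ahead*R[:,2],R
def ob(msg=''):
    o=robot.get_obs(); print(msg,round(o['clock'],2),o['position'],'F',o['wrist_force'],'w',round(o['grip_width'],1)); return o
E
python3 - <<'E'
from h import *
rad=np.radians
print(robot.tcp_to_tips, H)
q=[robot.ik(*pose(rad(t),rad(t),38,17)) for t in range(0,91,15)]; print(*q,sep='\n')
print(robot.ik(*pose(rad(60),rad(-30),46,10)), robot.ik(*pose(rad(60),rad(0),46,10)))
P,R=pose(0,0,38,17)
robot.grip(45); robot.move_ptp(P+[0,0,60],R); ob('above')
print(robot.move_l(P+[0,0,0],v=60,f_stop=8)); ob('down')
snap('wrist','4.png'); 
E
```

```text
25.0 [ 529.32 -204.32   92.  ]
[ -4.89  43.89  33.96 113.57 -41.96  35.39 104.85]
[ -0.82  49.51  36.28 100.2  -36.22  58.75 101.05]
[  4.86  56.34  34.84  86.27 -33.07  79.4   98.33]
[ 10.35  64.34  32.35  71.97 -31.67  98.59  95.72]
[ 25.27  70.22   2.21  56.84 -16.37 111.56  77.32]
None
None
[ 45.82  48.47 -60.72 132.68 103.06  59.52 -40.41] [ -6.09  42.26  37.41 110.4  -38.83  40.66 102.42]
above 6.75 [ 502.54 -179.77  169.88] F [ 0.79 -1.38  0.21] w 44.7
False
down 7.9 [ 501.46 -178.86  109.29] F [ 1.35 -0.64 -0.18] w 44.9
```

View pics/4.png

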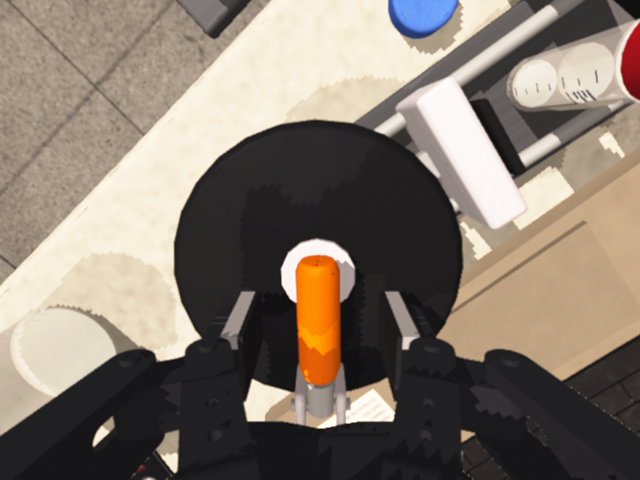

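Picture 4 (wrist, close): the sleeve at (319,320) is centred between the fingers at (245,320) and (398,320), clear of the hub. I grip it and swing.

```bash
python3 - <<'E'
from h import *
rad=np.radians
robot.grip(10); ob('gripped')
for t in range(10,56,9):
    P,R=pose(rad(t),rad(t),38,17); robot.move_l(P,v=60,rotation=R); ob(t)
for tl in (0,20,35): print(tl,robot.ik(*pose(rad(90),rad(tl),46,8)),robot.ik(*pose(rad(55),rad(tl-10),46,8)))
snap('side','5.png')
E
python3 - <<'E'
import cv2
b=cv2.imread('pics/5.png')[100:300,210:430];cv2.imwrite('pics/5c.png',cv2.resize(b,None,fx=2.8,fy=2.8,interpolation=2))
E
```

```text
gripped 8.32 [ 501.2  -178.88  109.25] F [-0.94  0.38  3.02] w 13.3
10 8.7 [ 503.78 -181.24  115.2 ] F [-1.41  0.59  3.89] w 13.8
19 9.03 [ 506.73 -183.89  120.15] F [-1.4   0.87  3.64] w 14.1
28 9.36 [ 510.24 -187.08  124.43] F [-1.98 -0.02  3.69] w 13.5
37 9.68 [ 514.21 -190.59  127.91] F [-2.47  0.59  4.44] w 13.6
46 9.98 [ 518.57 -194.5   130.62] F [-2.24 -0.82  5.48] w 13.7
55 10.29 [ 523.11 -198.57  132.21] F [-2.88 -0.22  4.8 ] w 13.3
0 [ -3.68  42.65  35.62 106.86 -35.94  42.23  99.94] [ -6.74  38.4   31.83 119.2  -41.86  22.74 103.57]
20 [  3.73  51.14  34.33  89.42 -31.7   70.29  96.81] [ -1.39  45.59  35.   102.6  -34.18  53.5   98.92]
35 [  9.17  58.85  31.97  76.17 -30.43  89.32  94.84] [  4.2   52.47  33.41  89.88 -31.63  73.42  97.03]
```

View pics/5c.png

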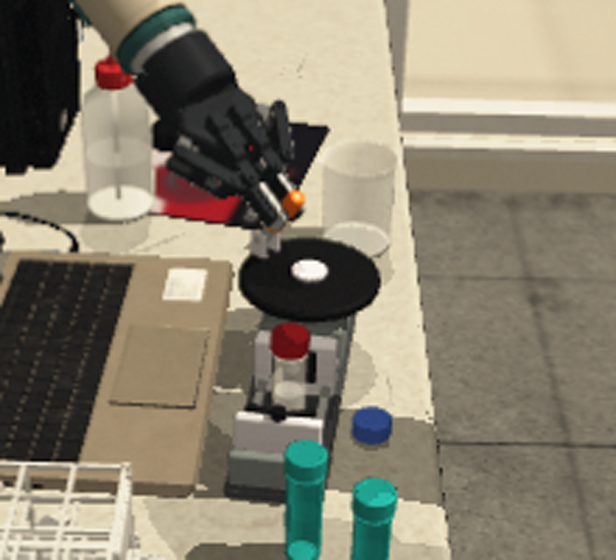

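Picture 5 (side): the crank at crop (292,200) is raised about half way in the fingers, and the wheel and clevis have not turned. I regrasp from above and finish the swing.

```bash
python3 - <<'E'
from h import *
rad=np.radians
robot.grip(45)
o=robot.get_obs(); robot.move_l(o['position']-60*o['orientation'][:,2],v=150); 
P,R=pose(rad(55),0,46,8)
robot.move_l(P+[0,0,60],v=200,rotation=R); ob('above')
print(robot.move_l(P,v=80,f_stop=8)); ob('down')
robot.grip(10); ob('grip')
for t in (64,73,80,86,90,92):
    P,R=pose(rad(t),rad(t-55),46,8); s=robot.move_l(P,v=50,rotation=R,f_stop=12); o=ob(t); print(s, 'radial',o['wrist_force']@rr)
    if s: break
E
```

```text
Traceback (most recent call last):
cell.Unreachable: the arm cannot follow that straight line within its joint ranges
```

```bash
python3 - <<'E'
from h import *
rad=np.radians
ob()
for tl,al,ah in ((40,40,15),(20,43,12),(0,46,8)):
    P,R=pose(rad(55),rad(tl),al,ah); print(robot.move_l(P,v=80,rotation=R,f_stop=8))
ob('at'); robot.grip(10); ob('grip')
for t in (64,73,80,86,90,92):
    P,R=pose(rad(t),rad(t-55),46,8); s=robot.move_l(P,v=50,rotation=R,f_stop=12); o=ob(t); print(s, 'radial',o['wrist_force']@rr)
    if s: break
E
```

```text
10.75 [ 523.73 -198.73  132.71] F [ 0.29 -0.03  0.26] w 44.9
False
False
False
at 12.23 [ 510.93 -187.45  137.  ] F [ 0.79  0.49 -0.57] w 45.2
grip 12.62 [ 510.86 -187.47  137.46] F [ 2.91 -2.69 -4.26] w 14.7
64 12.82 [ 514.46 -190.66  139.28] F [-1.73  2.99 16.57] w 14.5
True radial -3.289538313232897
```

```bash
python3 - <<'E'
from h import *
robot.wait(0.3); o=ob('rest'); print(o['ft_torque'])
ci,im=snap('side','6.png'); b=im[100:280,210:430,::-1]
w=snap('wrist','6w.png')[1][:,:,::-1]
cv2.imwrite('pics/6c.png',np.hstack([cv2.resize(b,(480,393)),cv2.resize(w,(320,240))[:240]] ) if 0 else np.vstack([cv2.resize(b,(440,360)),cv2.resize(w[160:],(440,220))]))
E
```

```text
rest 13.12 [ 514.15 -190.27  139.4 ] F [ 3.61 -2.75  2.23] w 14.0
[-0.46 -0.74  0.06]
```

View pics/6c.png

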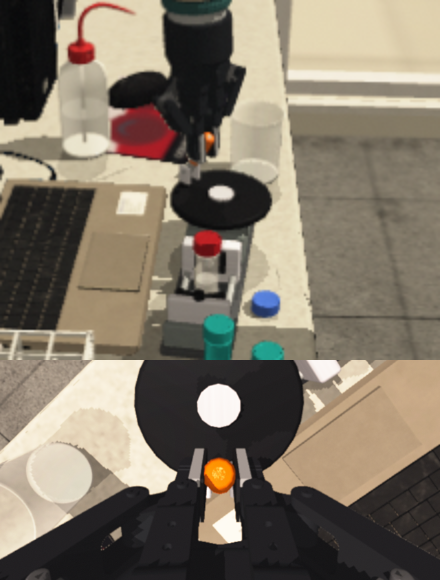

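Picture 6: the crank is held and steeper than before, with the wheel unturned. The force at rest is small, so the 16 N was a start-up transient. I continue the swing and judge by forces at rest.

```bash
python3 - <<'E'
from h import *
rad=np.radians
for t in (68,74,80,85,88,90,92,94):
    P,R=pose(rad(t),rad(t-55),46,8); s=robot.move_l(P,v=30,rotation=R,f_stop=25); robot.wait(.15); o=ob(t); f=o['wrist_force']@rr; print(s, 'radial',f)
    if s or f<-9: break
ci,im=snap('side','7.png'); cv2.imwrite('pics/7c.png',cv2.resize(im[120:260,230:400,::-1],None,fx=3.5,fy=3.5))
E
```

```text
68 13.78 [ 519.17 -194.83  141.92] F [ 6.52 -4.99 -4.5 ] w 14.3
False radial 8.178903726957019
74 14.26 [ 523.07 -198.35  143.04] F [ 5.65 -4.65 -4.54] w 14.5
False radial 7.31118321034012
80 14.74 [ 527.01 -201.91  143.62] F [ 5.53 -4.16 -3.65] w 14.2
False radial 6.892466747828025
85 15.19 [ 530.29 -204.88  143.68] F [ 5.97 -4.03 -3.42] w 14.2
False radial 7.12525465166192
88 15.59 [ 532.25 -206.65  143.52] F [ 5.36 -3.66 -3.31] w 14.2
False radial 6.426357778107702
90 15.99 [ 533.39 -207.64  143.35] F [ 5.11 -3.01 -5.3 ] w 14.0
False radial 5.8021013324800865
92 16.39 [ 533.96 -208.15  143.24] F [  2.5   -1.15 -10.25] w 14.2
False radial 2.6253311677912774
94 16.79 [ 534.42 -208.49  143.35] F [ -3.04   4.18 -11.44] w 14.3
False radial -5.06528643178183
```

View pics/7c.png

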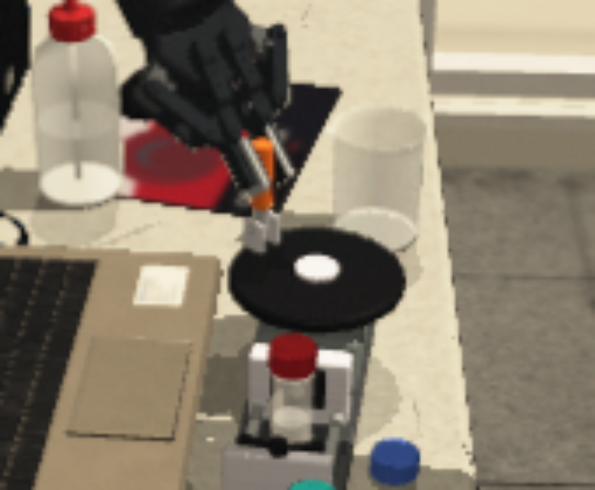

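Picture 7 (side): the orange handle stands upright at crop (262,165) over the clevis at (262,230). The radial force reversed at 92–94° with little motion, so it is at its stop. I regrasp with the tool straight down and begin turning.

```bash
cat >> h.py <<'E'
import json
def turn(a0,a1,step,v,st,lim=None,wait=0.05):
    """turn by wheel angle a0..a1 deg (clockwise); logs a, tangential drag, radial"""
    R=ori(PSI,1,0); out=[]
    for a in np.arange(a0+step,a1+1e-6,step):
        ph=st['ph0']-np.radians(a); u=np.array([np.cos(ph),np.sin(ph),0]); t=np.array([np.sin(ph),-np.cos(ph),0])
        P=np.array([st['cx'],st['cy'],0])+st['r']*u+st['z']*UP
        robot.move_l(P,v=v,rotation=R)
        if wait: robot.wait(wait)
        o=robot.get_obs(); F=o['wrist_force']-np.array(st['F0']); p=o['position']-P
        out.append((a,-F@t,F@u,F[2],p@t,p@u)); 
        if lim and -F@t>lim: break
    print(np.array(out)); print('clock',robot.get_obs()['clock']); return out[-1][0]
E
python3 - <<'E'
from h import *
rad=np.radians
robot.grip(40)
for tl in (20,0):
    P,R=pose(rad(90),rad(tl),45,6); robot.move_l(P,v=60,rotation=R)
robot.wait(.2); o=ob('free'); F0=o['wrist_force']
robot.grip(10); robot.wait(.2); o=ob('grip'); p=o['position']-C
print(np.hypot(p[0],p[1]),np.degrees(np.arctan2(p[1],p[0])), robot.get_obs()['qpos'])
st=dict(cx=C[0],cy=C[1],r=50.0,ph0=PSI,z=float(P[2]),F0=F0.tolist()); json.dump(st,open('st.json','w'))
q=[robot.ik(C+50*np.array([np.cos(PSI-a),np.sin(PSI-a),0])+P[2]*UP,R) for a in np.linspace(0,6.2,9)]; print(*q,sep='\n')
turn(0,40,8,30,st)
E
```

```text
free 18.47 [ 530.08 -205.63  142.59] F [ 0.25 -0.51 -0.55] w 40.1
grip 19.01 [ 529.71 -204.51  143.02] F [ 3.01 -1.02 -1.92] w 14.2
50.41576975819735 -42.26359178571117 [ -4.3   43.29  36.77 106.97 -37.46  42.41 101.32]
[ -4.3   43.28  36.77 106.99 -37.45  42.44 101.32]
[ -1.74  41.52  36.19 110.95 -37.62  39.88 105.17]
[ -1.94  39.09  35.62 116.68 -38.4   36.24 107.32]
[ -5.3   37.36  35.37 120.97 -39.44  33.57 106.16]
[-10.13  37.43  35.8  121.11 -39.9   33.66 102.11]
[-13.04  39.26  36.62 117.02 -39.43  36.46  97.96]
[-12.23  41.69  37.15 111.28 -38.58  40.1   96.26]
[ -8.75  43.35  37.18 107.13 -37.86  42.54  97.53]
[ -4.69  43.38  36.82 106.77 -37.46  42.59 100.9 ]
[[ 8.    5.55  2.31 -3.06 -2.19  0.37]
 [16.    6.88  1.99 -3.8  -2.19  0.42]
 [24.    6.03  1.76 -3.25 -2.03  0.47]
 [32.    6.15  1.31 -5.36 -1.9   0.54]
 [40.    4.86  2.25 -5.25 -1.77  0.61]]
clock 21.175
```

```bash
python3 - <<'E'
from h import *
st=json.load(open('st.json')); turn(40,160,10,40,st,lim=10.5)
E
```

```text
[[ 50.     3.71   1.13  -5.27  -1.44   0.66]
 [ 60.     4.07   0.95  -4.64  -1.39   0.69]
 [ 70.     5.08   0.26  -5.03  -1.45   0.69]
 [ 80.     4.48   0.09  -5.75  -1.51   0.67]
 [ 90.     5.17   0.4   -5.62  -1.57   0.59]
 [100.     3.74  -0.74  -5.48  -1.7    0.52]
 [110.     4.53  -0.93  -5.86  -1.83   0.44]
 [120.     3.75   0.11  -5.33  -1.96   0.34]
 [130.     4.62  -0.62  -4.72  -2.07   0.22]
 [140.     4.78   0.17  -5.07  -2.18   0.09]
 [150.     4.49  -1.11  -4.94  -2.25  -0.04]
 [160.     4.39  -1.7   -3.99  -2.26  -0.15]]
clock 26.175
```

```bash
python3 - <<'E'
from h import *
ci,im=snap('wrist','8.png'); a,sd=snap('side','8s.png')
cv2.imwrite('pics/8c.png',np.hstack([im[:,:,::-1][:, 140:],cv2.resize(sd[190:270,290:340,::-1],(300,480))]))
E
```

```text
(no output)
```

View pics/8c.png

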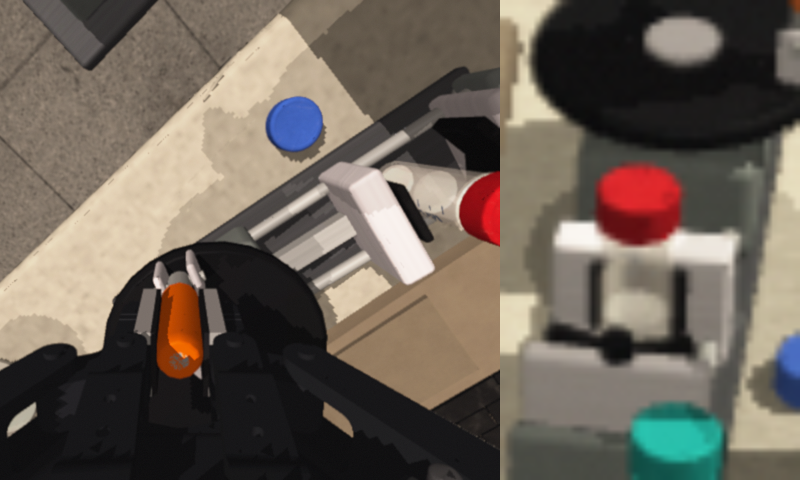

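Picture 8: the pad at (412,212) is just short of the tube's lower end at (400,178), and the tube still has to slide to the backstop. The handle is upright and held, and the blue cap is untouched. I continue in small steps.

```bash
python3 - <<'E'
s=open('h.py').read()
s=s.replace("o=robot.get_obs(); F=o['wrist_force']-np","o=robot.get_obs(); fs=[o['wrist_force']]\n        for _ in range(3): robot.wait(.02); fs.append(robot.get_obs()['wrist_force'])\n        F=np.mean(fs,0)-np")
open('h.py','w').write(s)
E
python3 - <<'E'
from h import *
st=json.load(open('st.json')); turn(160,220,6,30,st,lim=7)
E
```

```text
[[166.     4.74  -1.48  -3.54  -2.59  -0.25]
 [172.     4.86  -1.5   -2.37  -2.69  -0.34]
 [178.     5.32  -1.68  -2.58  -2.74  -0.42]
 [184.     5.02  -1.88  -1.41  -2.8   -0.54]
 [190.     5.12  -1.97  -0.49  -2.87  -0.59]
 [196.     5.3   -1.69   0.01  -2.9   -0.67]
 [202.     5.19  -1.72   0.5   -3.01  -0.7 ]
 [208.     5.79  -1.99   1.74  -3.06  -0.77]
 [214.     5.31  -1.38   2.38  -3.12  -0.82]
 [220.     5.38  -1.65   3.17  -3.19  -0.85]]
clock 30.525
```

```bash
python3 - <<'E'
from h import *
st=json.load(open('st.json')); turn(220,280,6,30,st,lim=7.3)
E
```

```text
[[226.     5.81  -1.57   4.09  -3.2   -0.87]
 [232.     5.95  -1.53   4.31  -3.28  -0.92]
 [238.     5.66  -1.54   5.16  -3.29  -0.95]
 [244.     5.93  -1.11   5.5   -3.29  -0.91]
 [250.     5.62  -1.2    6.04  -3.28  -0.93]
 [256.     6.72  -1.24   6.72  -3.49  -0.93]
 [262.     7.26  -0.94   7.85  -3.91  -0.94]
 [268.     8.24  -1.19   8.97  -4.33  -0.95]]
clock 33.925
```

Drag rises steadily from about 253° on. Force and angle both put about 11–12 N on the tube now, so I add one 4° step and then ease off.

```bash
python3 - <<'E'
from h import *
st=json.load(open('st.json')); turn(268,272,4,20,st)
turn(271,267.5,-3.5,20,st)
ci,im=snap('wrist','9.png'); a,sd=snap('side','9s.png')
cv2.imwrite('pics/9c.png',np.hstack([im[:,:,::-1][:,140:],cv2.resize(sd[190:270,290:340,::-1],(300,480))]))
E
```

```text
[[272.     9.77  -1.82   9.8   -4.92  -1.01]]
clock 34.35
[]
clock 34.35Traceback (most recent call last):
  File "<stdin>", line 3, in <module>
  File "h.py", line 43, in turn
    print(np.array(out)); print('clock',robot.get_obs()['clock']); return out[-1][0]
                                                                          ~~~^^^^
IndexError: list index out of range
```

```bash
python3 - <<'E'
from h import *
st=json.load(open('st.json'))
turn(270.5,268,-1,20,st) if 0 else None
R=ori(PSI,1,0); ph=st['ph0']-np.radians(267.5); P=np.array([st['cx']+50*np.cos(ph),st['cy']+50*np.sin(ph),st['z']])
p0=robot.get_obs()['position']; robot.move_l(P,v=20,rotation=R); robot.wait(.1); o=ob('eased'); print('moved',o['position']-p0)
ci,im=snap('wrist','9.png'); a,sd=snap('side','9s.png')
cv2.imwrite('pics/9c.png',np.hstack([im[:,:,::-1][:,140:],cv2.resize(sd[190:270,290:340,::-1],(300,480))]))
E
```

```text
eased 34.8 [ 522.91 -131.84  142.88] F [-5.31  1.4   4.8 ] w 14.7
moved [-0.26  0.31  0.08]
```

View pics/9c.png

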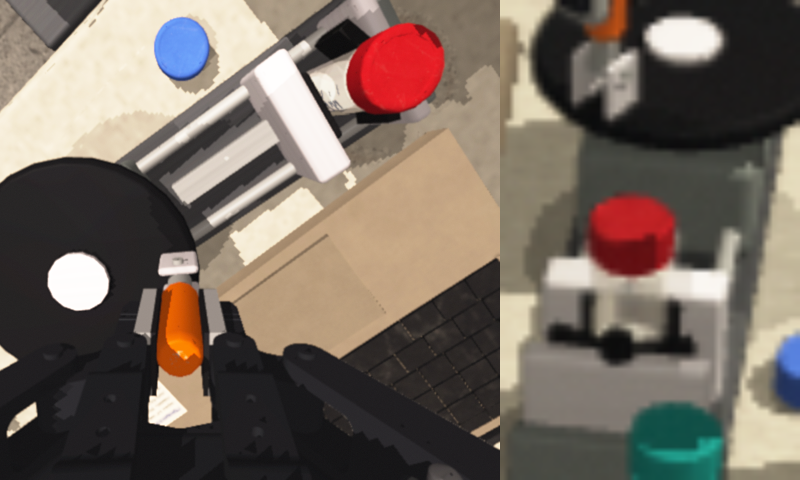

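Picture 9: the tube (cap at (395,68)) sits between the pad and the vee, upright. The handle stands in the fingers at (180,320) and the blue cap is undisturbed. I release and withdraw upward.

```bash
python3 - <<'E'
from h import *
robot.grip(45); o=ob('open'); robot.move_l(o['position']+[0,0,130],v=120); ob('up')
ci,im=snap('wrist','10.png'); a,sd=snap('side','10s.png')
cv2.imwrite('pics/10c.png',np.hstack([im[:,:,::-1][:,140:],cv2.resize(sd[150:270,280:355,::-1],(300,480))]))
E
```

```text
open 35.3 [ 524.97 -132.43  143.04] F [ 0.84 -0.05 -0.02] w 44.9
up 36.53 [ 524.54 -132.17  272.36] F [-0.41  0.11 -0.47] w 45.3
```

View pics/10c.png

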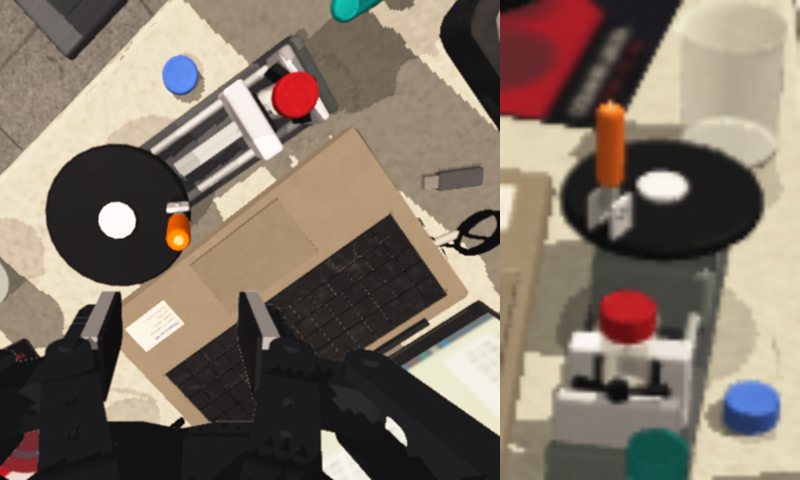

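Picture 10: the handle stands upright at (610,140), the tube is clamped with its cap at (628,315), the beaker and blue cap are in place, and the gripper is clear. I hand in.

```bash
python3 -c "
from cell import robot
print(robot.sign_off())"
```

```text
the job is handed in; nothing more can be done
None
```

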